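Get the waffle maker ready and hold its lid open

TASK

I am about to bake waffles. Lay the red-handled cake fork on the steel fork rest, in both of its notches and let go of it, so that I have it to hand; then lift the waffle maker's lid by its front handle and hold it open at about 60 degrees while I ladle in the batter. The lid will not stay up by itself, so finish still holding it there by the handle, and leave the glass plate, the jug and the glass mug where they stand.

Things in the scene. Friction and masses are not known exactly. Their poses are not given: they have to be found in the camera images.
- cake_fork: Loose cake fork, red handle, 146 mm long (x: tines at +x), 22 g, flat on the worktop. Solid shape: filled in below its arch, 11 mm high at mid-length, 14 mm wide at the handle end, 17 at the middle, 21 at x = 41 mm, widest 2 to 3 mm above its straight underside (x = -70 to 55 mm). Origin: middle of the underside, z up. Grip it across near the middle, fingertips close to the worktop.
- fork_rest: Steel fork rest, does not move: base plate 92 x 34 x 3 mm and at each end (x = +-46 mm) an upright cheek, 4 mm thick. Its top is a flat notch 30 mm wide (along y), 34 mm above the worktop, between ears 6 mm wide and 8 mm higher. The fork lies along x in both notches, either way round, its middle over the rest's middle. Origin: centre of the underside, z up.
- lid (a joint): Angle of the waffle maker's lid in rad: 0 shut, 1.047 open 60 degrees, stop at 1.8. Lid and handle weigh about 0.6 kg (varies) and fall shut when let go; lifting at the handle takes about 3 N.
- waffle_maker: Round black waffle maker, 200 mm in diameter, does not move, with a red round lid, 36 mm thick, whose top is 100 mm above the worktop when shut. Origin: centre of the underside; -x is the front with the lid's handle and below it, on the base, a small dial (top 50 mm above the worktop, under the handle's gap); +x the back with the hinge; z up.
- lid_hinge (a point): Middle of the lid's hinge line at the back of the waffle maker, 105 mm behind its centre and 64 mm above the worktop. Axes as the waffle maker's, y along the hinge line; they do not turn with the lid. With the lid open by angle a, the handle bar's centre is 245 cos(a) - 17 sin(a) mm in front of this point and 245 sin(a) + 17 cos(a) mm above it.
- lid_handle (a point): Black round handle bar of the lid, 15 mm thick, level, parallel to the hinge, in front of the lid on two steel arms; 75 mm is free between the arms, 32 mm between bar and lid rim. 81 mm above the worktop when shut. Origin: centre of the bar, y along it; axes turn with the lid (lid shut: as the waffle maker's). The bar may turn between the fingers as the lid swings.
- glass_plate: Clear glass side plate, 188 mm across, 19 mm high, behind the fork and the rest. To be left alone. Origin: centre of its underside.
- jug: Clear glass jug with a handle, 74 x 121 x 170 mm, behind and to the right of the waffle maker. To be left alone. Origin: centre of its underside.
- glass_mug: Clear glass mug, 103 x 136 x 88 mm, to the left of the waffle maker. To be left alone. Origin: centre of its underside.
Mind the look-alikes: they are no part of the job. What is shaped like the fork_rest but orange or yellow is not meant.

How it is judged:
By the outcome, as a careful person would: the job done as asked, in the order asked, and still so for the second after the job is handed in, while the arm keeps its last pose, push and grip.
It also fails if it takes over 58 s, if anything falls off the work surface, if the arm or the gripper's body presses on something with over 40 N, if the wrist force passes 120 N, or if a joint passes its speed limit or range.

ROBOT

A 7-joint arm with a two-finger parallel gripper is mounted at the origin on a cart in front of the work surface, level with it; the furniture and walls round the work are solid. World frame = base frame: x ahead of the robot, y to its left, z up, the work surface at z = 0. Lengths are in m, angles in rad, forces in N, time in s.
With the tool pointing down it reaches from about 0.425 to 0.875 m from the base axis. Payload 4.7 kg.
Tool frame: the origin (TCP) lies at the very end of the fingers, on their centre line; the grasp point (between the pads) lies 19 mm behind it; z points along the fingers, y is the line along which they close (so a half turn about z gives the same grasp; the last joint's range is limited). The gripper opens to 87 mm and grips with 3 to 60 N. Pads are 19 mm wide; open, the fingers measure 117 mm over their backs; the gripper's body (75 mm by 190 mm) begins 51 mm behind the grasp point.
Start: joints at [-1.124, 0.321, -0.07, 1.45, 0.023, 1.371, -0.057], TCP at [0.273, 0.59, 0.223] pointing down, gripper open.
Joint ranges: [-2.86, 2.86], [-0.3, 2.09], [-1.38, 1.24], [0.06, 2.45], [-1.56, 4.7], [0.09, 2.05], [-2.69, 2.69]. Speed limits (rad/s): [2.57, 2.57, 3.14, 3.14, 3.14, 3.14, 3.14].

INTERFACE

Orientations are given as a rotation vector (axis times angle).
In Python, from bench import get_state, get_image, get_calibration, close_job gives the robot as it stands.
- The arm moves only by the shell command python3 -m crank 'ROWS' [FORCE]. ROWS is JSON, a list of rows, each a list of 5 numbers: the opening, from 0 (shut) to 1 (fully open), then the shift along the world's x, y, z in units of 0.2 m (1.0 is 0.2 m), then the turn about the world's z in units of 2 pi rad (1.0 is 2 pi rad). A call has 1 to 5 rows; each row is the pose to reach, as a shift and turn from the pose commanded when the call began, turning the shorter way round; what a row does not reach only later rows make up. A row lasts 1/8 s, in which the tool goes at most 62.5 mm and 10.7 degrees, less where a joint would pass 70% of its speed; a pose out of reach is approached as far as the arm can. A call with a number of a shift or a turn outside -1 to 1 is refused whole. A call with a gripper value outside its range is refused whole. The fingers move at their own pace and stop on an object; FORCE is the grip in N (left out, the last holds). Time passes only in rows, so rows that repeat a pose let the fingers close. It gives the time, the measured TCP pose, the force, the opening and the grip force at its end, in the units of the state.
- get_state(): the state, without advancing time (a new reading comes with each control period).
- get_image(name): name is "scene" or "top"; returns the picture (420x560x3 uint8, red, green, blue); there is no depth.
- get_calibration(name): a dict with "fovy" (degrees; the focal length in pixels is half the picture's height over the tangent of half this angle, whatever the lens; pixels are square), "cx", "cy" (the principal point, pixels), "k1" (the pictures are not rectified: a ray, as slopes to the right and down, at radius r is drawn at 1 + k1 r^2 times it, then the intrinsics apply), "R" (3x3) and "t" (3): a world point X has camera coordinates R X + t. Camera axes: x right, y down, z forward; pixel columns grow to the right and rows downward; lengths in m; the calibration is good to about 2 mm. A picture is of the moment at which its call begins. get_calibration takes no time and is no camera call.
- close_job(): hands the job in; it is judged then, once.
The state is a dict: "time": time; "joint_positions": joint angles; "qd": joint speeds; "joint_torque": joint torques, N m; "position": TCP position; "tool_rot": TCP orientation; "ft_force": force on the tool from outside, world axes, zero at the start; "torque": the same for the moment, N m; "grip_width": opening from 0.0 (shut) to 1.0 (fully open); "grip_force": force on a finger pad.
Only numpy, scipy, OpenCV 4.12 (cv2) and the standard library are available. Lean on these libraries where they do the work, as an engineer would, in place of code of your own. Each camera call takes 0.05 s, during which the arm holds its last target. There are 200 camera calls.

## Working session

There is one attempt and no reset: what is moved stays moved. The work goes in short steps, Python scripts to look and compute and a shell command to move; the robot and the scene stay as the last step left them, time stands still between calls to the robot, and variables do not carry over. Pictures are saved under pics/ and viewed, at most 10 in all, crops included, and the job is handed in when it is done.

```bash
mkdir -p pics; cat > h.py <<'E'
import numpy as np, cv2
from bench import get_state,get_image,get_calibration
def cal(n):
    c=get_calibration(n); f=210/np.tan(np.radians(c['fovy'])/2)
    return c,f,np.array(c['R']),np.array(c['t'])
def proj(n,X):
    c,f,R,t=cal(n); p=np.atleast_2d(X)@R.T+t; s=p[:,:2]/p[:,2:]
    r2=(s**2).sum(1,keepdims=True); return s*(1+c['k1']*r2)*f+[c['cx'],c['cy']]
def unproj(n,uv,z):
    c,f,R,t=cal(n); d=(np.atleast_2d(uv).astype(float)-[c['cx'],c['cy']])/f; s=d.copy()
    for _ in range(30): s=d/(1+c['k1']*(s**2).sum(1,keepdims=True))
    D=np.c_[s,np.ones(len(s))]@R; o=-R.T@t
    return o+D*((z-o[2])/D[:,2])[:,None]
def snap(n,name):
    im=get_image(n); cv2.imwrite(f'pics/{name}.png',im[:,:,::-1]); return im
E
python3 - <<'E'
from h import *
print(get_state())
for n in('scene','top'):
    snap(n,n+'0'); c,f,R,t=cal(n); print(n,f,c['k1'],-R.T@t)
E
```

```text
{'time': 0.0, 'joint_positions': array([-1.12389724,  0.32183706, -0.07006786,  1.45168273,  0.02257448,
        1.3708058 , -0.05691726]), 'qd': array([-1.16591911e-03, -3.80390526e-05,  1.02933250e-03, -2.28551929e-04,
        9.67639052e-05,  2.98099466e-03,  4.00037176e-04]), 'joint_torque': array([ 6.51388964e-04, -4.91282952e+01, -4.03383784e-01, -3.12533498e+01,
       -6.38823118e-02,  4.36074135e-02,  1.99848596e-04]), 'position': array([0.27242985, 0.58953469, 0.22144837]), 'tool_rot': array([-6.74484034e-01, -3.06798492e+00,  3.01025508e-03]), 'ft_force': array([-0.17373279,  0.12124518,  0.87152716]), 'torque': array([-0.05007403, -0.05595465,  0.00863192]), 'grip_force': 0.0, 'grip_width': 1.0027313754058957}
scene 542.3113411162411 -0.1672718484468683 [-0.15409361  0.83033627  1.35822907]
top 443.4642054304793 -0.06737842387950939 [0.45198113 0.1281556  1.18405514]
```

View pics/scene0.png

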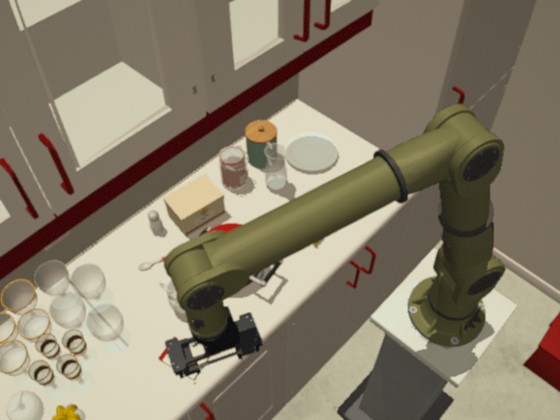

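View pics/top0.png

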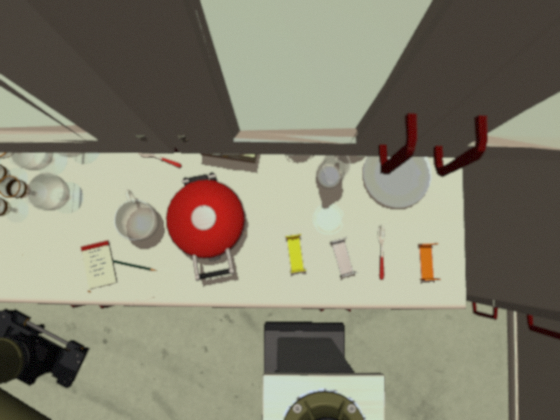

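The top view shows these candidates:
- **Forks:** the cake fork is at (381,252), tines up. The other red-handled utensil is at (165,160), at the back left.
- **Rests:** the steel one is at (343,257), yellow at (296,255) and orange at (427,262). I choose steel.
- **Waffle maker:** the lid is at (206,218) and the handle bar at (215,273).

I'll check the choice in one close crop.

```bash
python3 - <<'E'
from h import *
im=cv2.imread('pics/top0.png')
a=cv2.resize(im[215:290,320:400],None,fx=7.5,fy=7.5,interpolation=cv2.INTER_CUBIC)[:,:400*2]
b=cv2.resize(im[165:290,160:250],None,fx=4.5,fy=4.5,interpolation=cv2.INTER_CUBIC)
cv2.imwrite('pics/cropA.png',a); cv2.imwrite('pics/cropB.png',b); print(a.shape,b.shape)
hsv=cv2.cvtColor(im,cv2.COLOR_BGR2HSV)
red=((hsv[...,0]<8)|(hsv[...,0]>172))&(hsv[...,1]>120)
m=red.copy(); m[:225]=0; m[:,:365]=0; m[:,400:]=0; m[290:]=0
v,u=np.nonzero(m); print('fork handle',u.min(),u.max(),v.min(),v.max(),len(u)); 
p=unproj('top',np.c_[u,v],0.008); c=p.mean(0); w,V=np.linalg.eigh(np.cov(p[:,:2].T)); print(c,V[:,1],np.sqrt(w))
m=red.copy(); m[:,:150]=0;m[:,255:]=0;m[:170]=0;m[262:]=0
cn=max(cv2.findContours(m.astype(np.uint8),0,1)[0],key=cv2.contourArea)
print(cv2.fitEllipse(cn)); print(unproj('top',[cv2.fitEllipse(cn)[0]],0.1))
print(unproj('top',[[381,252],[343,257],[214,272]],0))
E
```

```text
(562, 600, 3) (562, 405, 3)
fork handle 380 383 258 278 67
[ 0.42719227 -0.15153475  0.008     ] [-0.99996418 -0.00846365] [0.00259207 0.01502329]
((204.9979248046875, 218.31968688964844), (76.41187286376953, 77.34683990478516), 12.667017936706543)
[[0.5466486  0.30308993 0.1       ]]
[[ 0.47097328 -0.15314789  0.        ]
 [ 0.45668815 -0.05096843  0.        ]
 [ 0.41294902  0.29127045  0.        ]]
```

View pics/cropA.png

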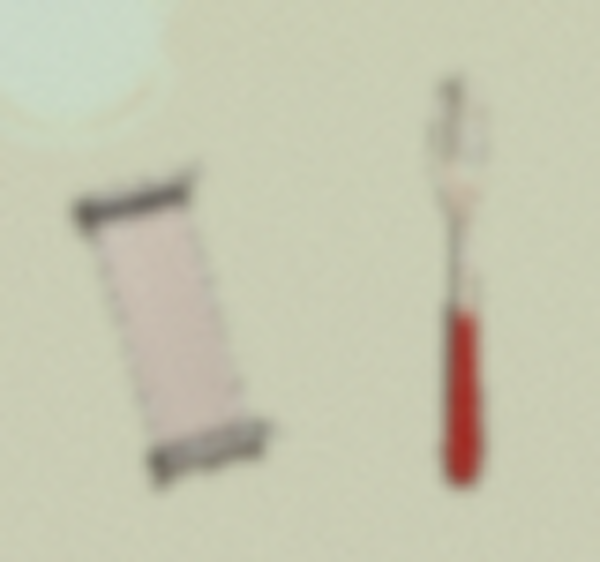

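View pics/cropB.png

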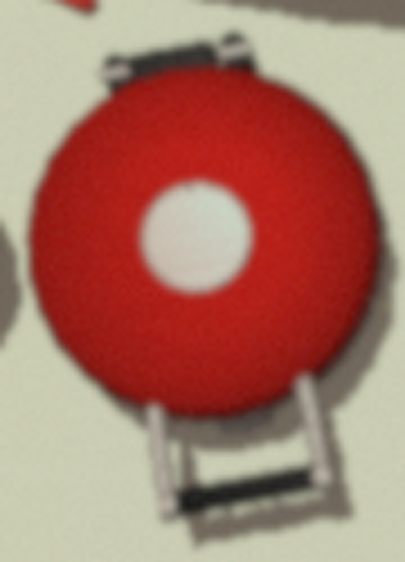

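```bash
python3 - <<'E'
from h import *
A=lambda q:(np.array(q,float)+.5)/7.5-.5+[320,215]
B=lambda q:(np.array(q,float)+.5)/4.5-.5+[160,165]
f=unproj('top',A([[460,487],[455,78]]),0.004); d=f[1]-f[0]; print('fork',f,np.linalg.norm(d),'mid',f.mean(0),'yaw',np.degrees(np.arctan2(d[1],d[0])))
r=unproj('top',A([[97,215],[187,205],[155,440],[245,425]]),0.003); print('rest plate',r.mean(0),np.linalg.norm(r[0]-r[1]),np.linalg.norm(r[0]-r[2]))
d=(r[0]+r[1]-r[2]-r[3]); print('yaw',np.degrees(np.arctan2(d[1],d[0])))
r2=unproj('top',A([[75,212],[190,185],[152,462],[268,430]]),0.04); print('ears',r2,r2.mean(0)); d=(r2[0]+r2[1]-r2[2]-r2[3]);print('yaw',np.degrees(np.arctan2(d[1],d[0])),np.linalg.norm(d)/2)
b=unproj('top',B([[172,500],[318,478]]),0.081); d=b[0]-b[1]; print('bar',b,b.mean(0),np.linalg.norm(d),'yaw',np.degrees(np.arctan2(-d[0],d[1])))
h=unproj('top',B([[115,72],[236,48]]),0.064); d=h[0]-h[1]; print('hinge',h.mean(0),'yaw',np.degrees(np.arctan2(-d[0],d[1])))
d=h.mean(0)-b.mean(0); print(np.linalg.norm(d[:2]),'yaw',np.degrees(np.arctan2(d[1],d[0])))
im=cv2.imread('pics/top0.png'); hsv=cv2.cvtColor(im,cv2.COLOR_BGR2HSV)
print(unproj('top',[[205,218.3]],0.09))
from scipy.spatial.transform import Rotation as Ro
print(Ro.from_rotvec(get_state()['tool_rot']).as_matrix().round(3))
print('plate',unproj('top',[[396,176],[362,176],[430,176],[396,209]],.015))
E
```

```text
fork [[ 0.3981822  -0.15130262  0.004     ]
 [ 0.54315739 -0.15088611  0.004     ]] 0.14497578913938158 mid [ 0.47066979 -0.15109436  0.004     ] yaw 0.1646092514037375
rest plate [ 0.45570203 -0.04881872  0.003     ] 0.03233871572228474 0.08178772753209881
yaw 14.704310960699797
ears [[ 0.49257312 -0.01017989  0.04      ]
 [ 0.50230618 -0.04992196  0.04      ]
 [ 0.40748268 -0.03672634  0.04      ]
 [ 0.41870749 -0.07661831  0.04      ]] [ 0.45526737 -0.04336163  0.04      ]
yaw 17.51709186193205 0.08844605638105582
bar [[0.40590016 0.31984852 0.081     ]
 [0.41905032 0.2399651  0.081     ]] [0.41247524 0.27990681 0.081     ] 0.0809585599536453 yaw 9.348017261785536
hinge [0.6534113  0.32851744 0.064     ] yaw 12.07866786378618
0.24579093178652883 yaw 11.406718033070845
[[0.54757089 0.30469994 0.09      ]]
[[-0.908  0.419 -0.001]
 [ 0.419  0.908 -0.002]
 [-0.    -0.002 -1.   ]]
plate [[ 0.67505712 -0.19290896  0.015     ]
 [ 0.67356057 -0.10061219  0.015     ]
 [ 0.6766471  -0.28613231  0.015     ]
 [ 0.58556533 -0.19132558  0.015     ]]
```

The crop confirms the choice. The red-handled fork lies straight ahead (tines up) and the steel rest is yawed about 16°. The lid handle's bar runs from (172,500) to (318,478) in the crop. The sizes check out: fork 145 mm, bar to hinge 246 mm. I'm moving towards the fork.

```bash
python3 -m crank '[[1,0.9,-0.9,0,0.0694],[1,0.9,-0.9,0,0.0694],[1,0.9,-0.9,0,0.0694],[1,0.9,-0.9,0,0.0694],[1,0.9,-0.9,0,0.0694]]' 20
python3 -m crank '[[0.7,0,-1,0,0],[0.7,0,-1,0,0],[0.7,0,-1,0,0],[0.7,0,-1,0,0],[0.7,0,-1,0,0]]'
python3 -m crank '[[0.7,0,-1,0,0],[0.7,0,-1,0,0],[0.7,0,-1,0,0],[0.7,0,-1,0,0],[0.7,0,-1,0,0]]'
python3 - <<'E'
from h import *
# refine rest pose: overlay top-plane cheek edges
im=cv2.imread('pics/top0.png'); 
def model(x,y,a):
    a=np.radians(a);Rz=np.array([[np.cos(a),-np.sin(a)],[np.sin(a),np.cos(a)]])
    segs=[]
    for s in(-1,1):
        for ds in(-2,2):
            e=s*46+ds
            pts=[(e,-21,0),(e,-21,42),(e,-15,42),(e,-15,34),(e,15,34),(e,15,42),(e,21,42),(e,21,0),(e,-21,0)]
            segs.append(pts)
    segs.append([(-44,-17,3),(44,-17,3),(44,17,3),(-44,17,3),(-44,-17,3)])
    out=[]
    for p in segs:
        p=np.array(p,float)/1000; q=np.c_[p[:,:2]@Rz.T+[x,y],p[:,2]]; out.append(q)
    return out
o=cv2.resize(im[215:290,320:400],None,fx=7.5,fy=7.5,interpolation=cv2.INTER_CUBIC)
for q in model(.4555,-.0475,16):
    uv=((proj('top',q)-[320,215]+.5)*7.5-.5).round().astype(np.int32); cv2.polylines(o,[uv],False,(0,160,0),1)
cv2.imwrite('pics/ov.png',o)
snap('scene','scene1')
E
```

```text
time: 0.72
position: [0.4575, 0.4041, 0.2222]
tool_rot: [0.011, 3.14, -0.005]
ft_force: [0.3, -0.1, -0.7]
grip_width: 0.999
grip_force: 0.0
time: 1.35
position: [0.4524, 0.2105, 0.2227]
tool_rot: [-0.004, 3.142, 0.002]
ft_force: [-0.4, 1.0, -0.5]
grip_width: 0.704
grip_force: 0.0
time: 1.98
position: [0.4531, 0.0118, 0.2226]
tool_rot: [-0.007, 3.141, 0.001]
ft_force: [-0.0, 0.4, 0.4]
grip_width: 0.7
grip_force: 0.0
```

View pics/ov.png

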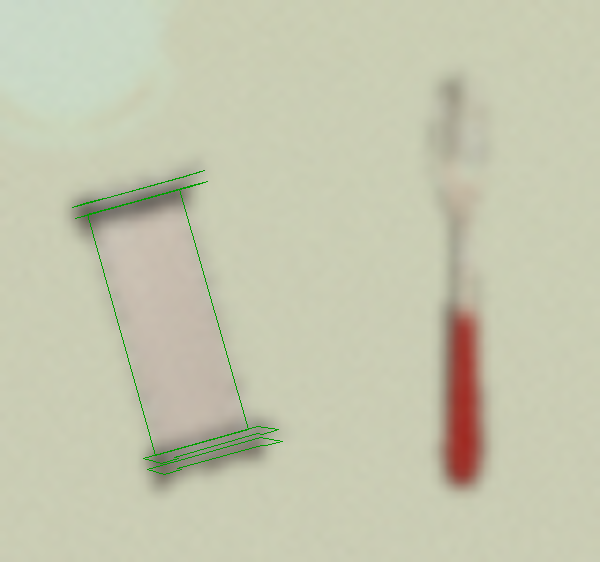

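The overlay shows the model about 8 crop pixels (3 mm) too far forward of the rest's cheeks. I'll refine it with a silhouette fit.

```bash
python3 - <<'E'
from h import *
from scipy.optimize import minimize
im=cv2.imread('pics/top0.png'); S=8
c=cv2.resize(im[235:285,325:362],None,fx=S,fy=S,interpolation=cv2.INTER_CUBIC).astype(float)
bg=np.median(c.reshape(-1,3),0); D=np.linalg.norm(c-bg,axis=2)
print(bg, np.percentile(D,[10,50,70,80,90,99]))
D=np.clip(D/25,0,1)
# bar-tape of the mat region (green disc) not inside crop bottom
def sil(p):
    x,y,a=p[0]/1000,p[1]/1000,np.radians(p[2]);Rz=np.array([[np.cos(a),-np.sin(a)],[np.sin(a),np.cos(a)]])
    M=np.zeros(D.shape,np.uint8)
    polys=[[(-44,-17,3),(44,-17,3),(44,17,3),(-44,17,3)]]
    for s in(-46,46):
        for (y0,y1,h) in((-21,-15,42),(-15,15,34),(15,21,42)):
            polys.append([(s+i,j,k) for i in(-2,2) for j in(y0,y1) for k in(0,h)])
    for q in polys:
        q=np.array(q,float)/1000; q=np.c_[q[:,:2]@Rz.T+[x,y],q[:,2]]
        uv=((proj('top',q)-[325,235]+.5)*S-.5); cv2.fillConvexPoly(M,cv2.convexHull((uv*16).round().astype(np.int32)),255,shift=4)
    return cv2.GaussianBlur(M,(0,0),S*.6)/255.
cost=lambda p:((sil(p)-D)**2).mean()
best=None
for x0 in((455,-48,16),(451,-46,14)):
    r=minimize(cost,x0,method='Nelder-Mead',options=dict(initial_simplex=[np.array(x0)+d for d in((0,0,0),(3,0,0),(0,3,0),(0,0,4))],xatol=.05,fatol=1e-7)); print(r.x,r.fun)
o=np.hstack([D*255,sil(r.x)*255]); cv2.imwrite('pics/sil.png',o)
g=get_state(); print(g['position'])
E
```

```text
[179. 204. 201.] [  1.           3.          15.93737745  21.42428529  41.09744518
 136.20939762]
[455.81083731 -47.08627412  17.84484249] 0.0734433047056434
[455.75807738 -46.95545416  17.86326391] 0.07351562521582505
[0.45302333 0.01275198 0.22252665][ WARN:0@3.203] global loadsave.cpp:1063 imwrite_ Unsupported depth image for selected encoder is fallbacked to CV_8U.
```

View pics/sil.png

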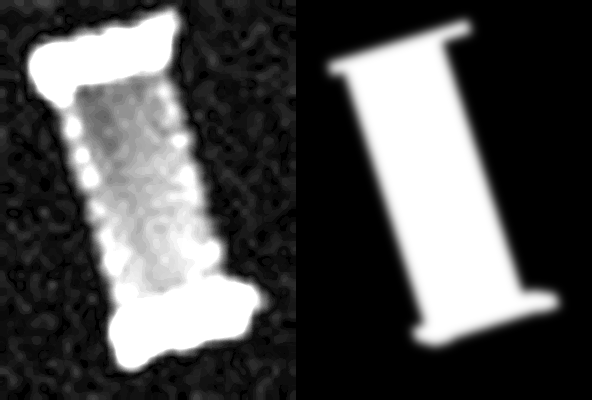

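```bash
python3 -m crank '[[0.7,0.09,-0.81,-0.3,0],[0.7,0.09,-0.81,-0.6,0],[0.7,0.09,-0.81,-0.8,0],[0.7,0.09,-0.81,-0.8,0],[0.7,0.09,-0.81,-0.8,0]]'
```

```text
time: 2.65
position: [0.4685, -0.1506, 0.0593]
tool_rot: [0.006, -3.134, -0.0]
ft_force: [0.9, -0.1, -0.3]
grip_width: 0.702
grip_force: 0.0
```

The silhouette shows the top cheek at (30–178, ~35) and the bottom one at (115–262, ~320), each with its shadow below. Read by the plate's own edges, the rest is yawed about 15° and its centre is close to the first measurement. I'll compute that centre and lower onto the fork.

```bash
python3 - <<'E'
from h import *
C=lambda q:(np.array(q,float)+.5)/8-.5+[325,235]
p=unproj('top',C([[142.5,200]]),.003)[0]; e=unproj('top',C([[104,32]]),.036)[0]; b=unproj('top',C([[182,290]]),.003)[0]
a=np.radians(15); ax=np.array([np.cos(a),np.sin(a)]); n=np.array([-ax[1],ax[0]])
for q,d in((p,None),(e,48),(b,-44)): print(q, q[:2]-ax*(d or 0)/1000, n@q[:2])
E
python3 -m crank '[[0.7,0,0.005,-0.15,0],[0.7,0,0.005,-0.25,0],[0.7,0,0.005,-0.28,0],[0.7,0,0.005,-0.28,0],[0.7,0,0.005,-0.28,0]]'
```

```text
[ 0.44987948 -0.04883981  0.003     ] [ 0.44987948 -0.04883981] -0.16361301022504796
[ 0.5040061  -0.03144447  0.036     ] [ 0.45764166 -0.04386779] -0.1608194038665114
[ 0.4203101  -0.06196175  0.003     ] [ 0.46281083 -0.05057371] -0.16863470965875796
time: 3.28
position: [0.472, -0.1504, 0.0078]
tool_rot: [-0.007, 3.139, 0.0]
ft_force: [0.1, -0.7, 0.1]
grip_width: 0.698
grip_force: 0.0
```

```bash
python3 -m crank '[[0.7,0,0,-0.02,0],[0.7,0,0,-0.025,0],[0.7,0,0,-0.025,0]]' 15
python3 -m crank '[[0,0,0,0,0],[0,0,0,0,0],[0,0,0,0,0],[0,0,0,0,0],[0,0,0,0,0]]'
python3 -m crank '[[0,0,0,0.05,0],[0,0,0,0.15,0],[0,0,0,0.3,0],[0,0,0,0.3,0],[0,0,0,0.3,0]]'
```

```text
time: 3.65
position: [0.4705, -0.151, 0.0015]
tool_rot: [0.005, -3.141, -0.0]
ft_force: [0.4, 0.0, -0.4]
grip_width: 0.695
grip_force: 0.0
time: 4.28
position: [0.4707, -0.1509, 0.0016]
tool_rot: [-0.005, 3.142, 0.0]
ft_force: [0.0, -0.1, -0.5]
grip_width: 0.216
grip_force: 0.1
time: 4.9
position: [0.4704, -0.1508, 0.0615]
tool_rot: [0.005, -3.142, -0.001]
ft_force: [0.9, -0.1, -1.1]
grip_width: 0.2
grip_force: 15.0
```

```bash
python3 -m crank '[[0,0,0,0.1,0.02],[0,-0.068,0.3,0.1,0.0417],[0,-0.068,0.52,0.1,0.0417],[0,-0.068,0.52,0.1,0.0417],[0,-0.068,0.52,0.1,0.0417]]'
python3 - <<'E'
from h import *
a=snap('scene','s2'); b=snap('top','t2')
uv=proj('scene',[[.457,-.047,.04]])[0].astype(int); print(uv)
x,y=uv; A=a[max(y-45,0):y+45,max(x-50,0):x+50]; B=b[200:290,300:400]
o=np.hstack([cv2.resize(A,(400,360),interpolation=2),cv2.resize(B,(400,360),interpolation=2)]); cv2.imwrite('pics/c2.png',o[:,:,::-1])
E
```

```text
time: 5.52
position: [0.4565, -0.0476, 0.0809]
tool_rot: [0.415, -3.113, 0.001]
ft_force: [-0.1, -0.3, -0.7]
grip_width: 0.2
grip_force: 15.0
[334 205]
```

View pics/c2.png

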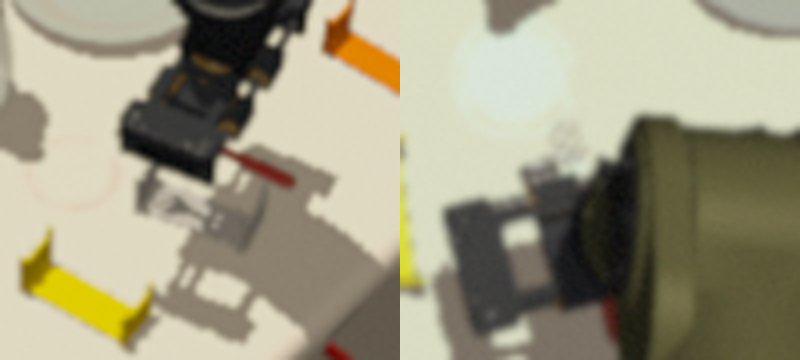

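The view shows the fork held level over the steel rest, handle end at scene crop (290,182), tines at top crop (570,140). I'll check both against the prediction.

```bash
python3 - <<'E'
from h import *
a=np.radians(15.2); ax=np.array([np.cos(a),np.sin(a)]);n=np.array([-ax[1],ax[0]])
P=lambda x,y,z,o:np.r_[np.array(o)+ax*x/1e3+n*y/1e3,z/1e3]
t=[.4565,-.0476]; r=[.457,-.0468]
s=lambda q:((q-[284,160])*4).round(); p=lambda q:((q-[300,200])*4).round()+[400,0]
print('handle end scene',s(proj('scene',[P(-73,0,83,t)])),'tip top',p(proj('top',[P(73,0,83,t)])))
for x in(-46,46):
  print('cheek',x,s(proj('scene',[P(x,y,z,r) for y,z in((-21,42),(21,42),(21,0),(-21,0))])).tolist())
print('plate',s(proj('scene',[P(x,y,3,r) for x,y in((-44,-17),(-44,17),(44,17),(44,-17))])).tolist())
im=cv2.imread('pics/s2.png')
o=cv2.resize(im[175:235,305:365],None,fx=10,fy=10,interpolation=2)
for poly in [[(x,-21,42),(x,-15,42),(x,-15,34),(x,15,34),(x,15,42),(x,21,42),(x,21,0),(x,-21,0)] for x in(-48,48)]+[[(-44,-17,3),(-44,17,3),(44,17,3),(44,-17,3)]]:
  uv=((proj('scene',[P(*q,r) for q in poly])-[305,175]+.5)*10-.5).round().astype(np.int32); cv2.polylines(o,[uv],True,(0,200,0),1)
cv2.imwrite('pics/c3.png',o)
E
```

```text
handle end scene [[294. 183.]] tip top [[556. 114.]]
cheek -46 [[266.0, 185.0], [244.0, 223.0], [239.0, 256.0], [261.0, 218.0]]
cheek 46 [[160.0, 142.0], [136.0, 179.0], [134.0, 212.0], [157.0, 176.0]]
plate [[257.0, 219.0], [240.0, 249.0], [138.0, 207.0], [157.0, 178.0]]
```

View pics/c3.png

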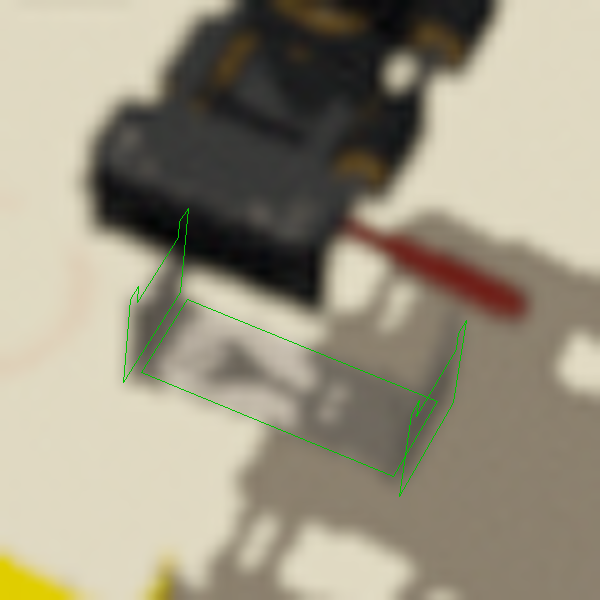

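The prediction matches: the handle end is within 1 px and parallel to the rest, and the rest model lines up with the scene view. Lowering now.

```bash
python3 -m crank '[[0,0.002,0.003,-0.1,0],[0,0.002,0.003,-0.17,0],[0,0.002,0.003,-0.2,0],[0,0.002,0.003,-0.215,0],[0,0.002,0.003,-0.215,0]]'
python3 -m crank '[[0,0,0,-0.005,0],[0,0,0,-0.01,0],[0,0,0,-0.01,0]]'
```

```text
time: 6.25
position: [0.4576, -0.0464, 0.0387]
tool_rot: [-0.415, 3.114, -0.0]
ft_force: [0.8, 0.4, -0.7]
grip_width: 0.198
grip_force: 15.0
time: 6.62
position: [0.4575, -0.0463, 0.0367]
tool_rot: [-0.416, 3.114, 0.0]
ft_force: [-0.1, -1.0, -0.5]
grip_width: 0.198
grip_force: 15.0
```

```bash
python3 -m crank '[[0,0,0,-0.006,0],[0,0,0,-0.006,0],[0,0,0,-0.006,0]]'
python3 -m crank '[[0.3,0,0,0,0],[0.5,0,0,0,0],[0.5,0,0,0,0],[0.5,0,0,0,0]]'
python3 -m crank '[[0.5,0,0,0.1,0],[0.5,0,0,0.3,0],[0.5,0,0,0.6,0],[0.5,0,0,1,0],[0.5,0,0,1,0]]'
python3 -m crank '[[0.5,0,0.5,0,0],[0.5,0,1,0,0],[0.5,0,1,0,0],[0.5,0,1,0,0],[0.5,0,1,0,0]]'
python3 - <<'E'
from h import *
a=snap('scene','s4'); b=snap('top','t4')
A=a[170:240,295:375]; B=b[220:290,310:390]
o=np.hstack([cv2.resize(A,(400,350),interpolation=2),cv2.resize(B,(400,350),interpolation=2)]); cv2.imwrite('pics/c4.png',o[:,:,::-1])
E
```

```text
time: 7.0
position: [0.4576, -0.0463, 0.0355]
tool_rot: [-0.415, 3.114, 0.0]
ft_force: [-0.3, -0.9, 0.8]
grip_width: 0.197
grip_force: 15.0
time: 7.5
position: [0.4574, -0.0463, 0.0353]
tool_rot: [0.415, -3.114, -0.0]
ft_force: [-0.1, -0.4, -0.0]
grip_width: 0.478
grip_force: 0.0
time: 8.12
position: [0.4596, -0.0465, 0.2397]
tool_rot: [-0.414, 3.107, 0.0]
ft_force: [-0.7, 0.8, -0.4]
grip_width: 0.501
grip_force: 0.0
time: 8.75
position: [0.457, 0.1537, 0.2343]
tool_rot: [0.418, -3.112, 0.002]
ft_force: [0.4, -0.6, -0.6]
grip_width: 0.498
grip_force: 0.0
```

View pics/c4.png

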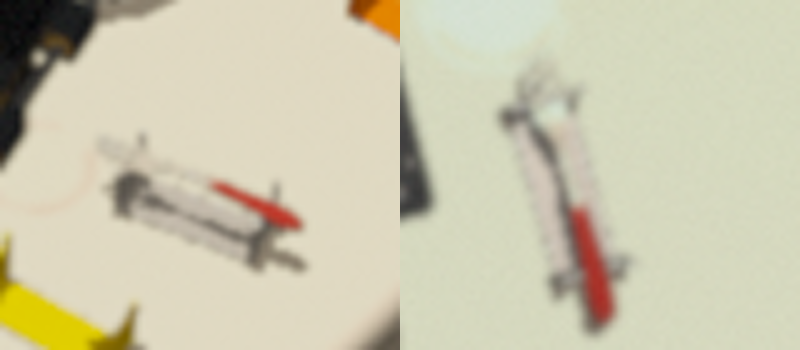

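The fork lies in both notches: between the ears at top crop (555,290)/(625,262) and (510,117)/(573,97), middle over the rest. It has been released. Next is the lid, starting with the turn direction.

```bash
python3 - <<'E'
from h import *
from scipy.spatial.transform import Rotation as Ro
g=get_state(); print(g['joint_positions'].round(3),g['position'].round(4))
R=Ro.from_rotvec(g['tool_rot']).as_matrix(); print('closing dir',np.degrees(np.arctan2(R[1,1],R[0,1])))
a=np.radians(15.2)
for z in(.038,.0): print(z,(proj('scene',[[.4575-.073*np.cos(a),-.0463-.073*np.sin(a),z+.004]])-[295,170])*5)
E
```

```text
[-0.574 -0.048  0.193  1.84   0.01   1.35   1.45 ] [0.4576 0.1516 0.2349]
closing dir 105.05350298671117
0.038 [[302.94578561 221.07411518]]
0.0 [[296.67547406 258.29603428]]
```

The fork's handle end is at the rest's height (predicted 303,221; seen 300,222). Turning −94° keeps joint 7 central.

```bash
python3 -m crank '[[0.4,0,0.2,0,-0.029],[0.4,-0.1,0.4,0,-0.058],[0.4,-0.2,0.6,0,-0.087],[0.4,-0.235,0.62,0,-0.116],[0.4,-0.235,0.637,0,-0.145]]'
python3 -m crank '[[0.4,0,0,0,-0.029],[0.4,0,0,0,-0.058],[0.4,0,0,0,-0.087],[0.4,0,0,0,-0.117],[0.4,0,0,0,-0.117]]'
python3 -m crank '[[0.4,0,0,-0.2,0],[0.4,0,0,-0.4,0],[0.4,0,0,-0.45,0],[0.4,0,0,-0.45,0],[0.4,0,0,-0.45,0]]'
python3 - <<'E'
from h import *
from scipy.spatial.transform import Rotation as Ro
g=get_state(); print(g['joint_positions'].round(3),g['position'].round(4))
R=Ro.from_rotvec(g['tool_rot']).as_matrix(); print('closing dir',np.degrees(np.arctan2(R[1,1],R[0,1])))
E
```

```text
time: 9.48
position: [0.4107, 0.2797, 0.2354]
tool_rot: [1.008, 2.975, -0.001]
ft_force: [0.5, 0.3, 0.8]
grip_width: 0.398
grip_force: 0.0
time: 10.1
position: [0.4114, 0.2791, 0.2354]
tool_rot: [2.002, 2.42, -0.0]
ft_force: [0.2, -0.1, 1.0]
grip_width: 0.402
grip_force: 0.0
time: 10.72
position: [0.4116, 0.2816, 0.1472]
tool_rot: [2.0, 2.422, 0.005]
ft_force: [-0.5, 0.1, -0.2]
grip_width: 0.4
grip_force: 0.0
[-0.694  0.052  0.042  1.921 -0.002  1.166 -0.461] [0.4116 0.2816 0.1472]
closing dir 10.900821991847623
```

```bash
python3 -m crank '[[0.4,0,0,-0.15,0],[0.4,0,0,-0.25,0],[0.4,0,0,-0.3,0],[0.4,0,0,-0.3,0]]'
python3 -m crank '[[0.4,0,0,-0.05,0],[0.4,0,0,-0.1,0],[0.4,0,0,-0.105,0],[0.4,0,0,-0.105,0]]' 40
python3 -m crank '[[0.15,0,0,0,0],[0,0,0,0,0],[0,0,0,0,0],[0,0,0,0,0],[0,0,0,0,0]]'
```

```text
time: 11.22
position: [0.4107, 0.2813, 0.0858]
tool_rot: [2.0, 2.422, 0.001]
ft_force: [-0.3, -0.1, -0.3]
grip_width: 0.402
grip_force: 0.0
time: 11.72
position: [0.4105, 0.2811, 0.0643]
tool_rot: [2.001, 2.422, -0.0]
ft_force: [0.4, -0.1, -0.2]
grip_width: 0.397
grip_force: 0.0
time: 12.35
position: [0.4124, 0.2815, 0.0648]
tool_rot: [2.0, 2.42, 0.006]
ft_force: [5.3, 1.0, -3.9]
grip_width: 0.161
grip_force: 40.0
```

The bar is gripped (14 mm, 40 N). Lifting along the arc, 20° first.

```bash
python3 -m crank '[[0,0.012,0.002,0.107,0],[0,0.033,0.006,0.212,0],[0,0.063,0.012,0.314,0],[0,0.101,0.019,0.414,0],[0,0.101,0.019,0.414,0]]' 50
```

```text
time: 12.98
position: [0.4328, 0.2851, 0.1479]
tool_rot: [2.001, 2.419, 0.006]
ft_force: [6.0, 3.1, -8.3]
grip_width: 0.164
grip_force: 49.9
```

```bash
python3 -m crank '[[0,0.047,0.009,0.096,0],[0,0.102,0.020,0.187,0],[0,0.164,0.032,0.273,0],[0,0.234,0.045,0.354,0],[0,0.234,0.045,0.354,0]]'
```

```text
time: 13.6
position: [0.4765, 0.294, 0.2176]
tool_rot: [-2.0, -2.421, 0.003]
ft_force: [-3.2, 0.1, -1.2]
grip_width: 0.162
grip_force: 50.0
```

```bash
python3 -m crank '[[0,0.077,0.015,0.074,0],[0,0.159,0.031,0.141,0],[0,0.246,0.047,0.200,0],[0,0.339,0.065,0.251,0],[0,0.339,0.065,0.251,0]]'
python3 -m crank '[[0,0,0,0,0],[0,0,0,0,0],[0,0,0,0,0],[0,0,0,0,0]]'
python3 - <<'E'
from h import *
g=get_state()
p=g['position']+[0,0,.019]; up=p[2]-.064
h=np.array([.4125+.0015,.2815])+.245*np.array([np.cos(np.radians(10.9)),np.sin(np.radians(10.9))])
fr=(h-p[:2])@[np.cos(np.radians(10.9)),np.sin(np.radians(10.9))]
print(p,'front',fr,'up',up,'angle',np.degrees(np.arctan2(up,fr)-np.arctan2(17,245)),np.hypot(up,fr),g['ft_force'])
a=snap('scene','s6');b=snap('top','t6')
o=np.hstack([cv2.resize(a[130:330,130:390],(520,400)),cv2.resize(b[150:310,150:262],(280,400))]); cv2.imwrite('pics/c6.png',o[:,:,::-1])
E
```

```text
time: 14.22
position: [0.5444, 0.3079, 0.2703]
tool_rot: [-1.998, -2.422, -0.001]
ft_force: [-5.7, -1.8, 9.1]
grip_width: 0.154
grip_force: 50.0
time: 14.72
position: [0.5433, 0.3076, 0.2698]
tool_rot: [-1.998, -2.422, -0.0]
ft_force: [-5.4, -1.1, 8.7]
grip_width: 0.155
grip_force: 50.0
[0.54332695 0.30764427 0.28884191] front 0.11306250716165464 up 0.22484190912765922 angle 59.33504677886048 0.2516684617226596 [-5.42032095 -1.10261813  8.73729287]
```

View pics/c6.png

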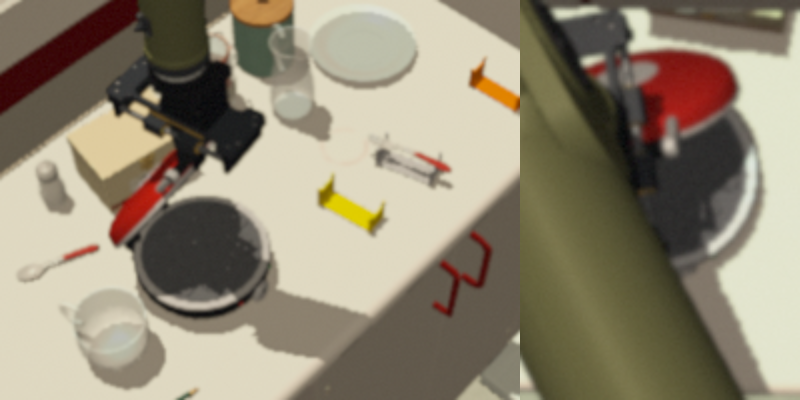

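The picture shows the lid open at about 60° with the gripper on its handle (scene crop 190,160). The fork lies on the steel rest (410,155), and the plate, jug and mug are in place. The pose gives 59°, so I'm handing in.

```bash
python3 -c "
from bench import close_job
print(close_job())"
```

```text
the job is handed in; nothing more can be done
None
```

The fork lies released in both notches of the steel rest, the lid is held open by its handle at about 59°, the glassware was not touched, and the job was handed in at about 15 s with no verdict shown.

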